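Slide the sharpening stone home in its bench holder

ROBOT

A 7-joint arm with a two-finger parallel gripper is mounted at the origin on the work surface. World frame = base frame: x ahead of the robot, y to its left, z up, the work surface at z = 0. Lengths are in m, angles in rad, forces in N, time in s.
With the tool pointing down it reaches from about 0.35 to 0.9 m from the base axis. Payload 8.1 kg.
Tool frame: the origin (TCP) lies on the centre line of the jaws, within the pads' length; the fingertips stand 11 mm ahead of it and the grasp point (between the pads) lies 8 mm behind it; z points along the fingers, y is the direction in which the jaws open and shut (so a half turn about z gives the same grasp; the last joint's range is limited). The gripper opens to 92 mm and grips with 3 to 60 N. Pads are 19 mm wide; open, the fingers measure 130 mm over their backs; the gripper's body (75 mm by 190 mm) begins 47 mm behind the grasp point.
Start: joints at [-1.263, 0.434, 0.025, 1.573, -0.012, 1.134, -0.075], TCP at [0.25, 0.573, 0.238] pointing down, gripper open.
Joint ranges: [-2.62, 2.62], [-0.44, 2.09], [-1.27, 1.32], [0.08, 2.57], [-1.32, 4.46], [0.12, 2], [-2.74, 2.74]. Speed limits (rad/s): [2.22, 2.22, 3.01, 3.01, 3.14, 3.14, 3.14].

INTERFACE

Orientations are given as a rotation vector (axis times angle).
In Python, from bench import bot gives the robot as it stands. The module is installed in compiled form; this text tells all that it offers.
- The arm moves only by the tool step_arm, never from a script. Its argument "moves" is a list of rows, each an object of numbers: "gripper": the closure, from 0 (fully open) to 1 (shut); "x", "y", "z": the shift along the world's x, y, z in cm; "ax", "ay", "az": the turn, a rotation vector about the world's x, y, z in rad. In form: [{"gripper": .., "x": .., "y": .., "z": .., "ax": .., "ay": .., "az": ..}, ...]. A call has 1 to 5 rows; each row is the pose to reach, as a shift and turn from the pose commanded when the call began; what a row does not reach only later rows make up. A row lasts 1/10 s, in which the tool goes at most 50 mm and 8.59 degrees, less where a joint would pass 70% of its speed; a pose out of reach is approached as far as the arm can. A call with a gripper value outside its range is refused whole. The fingers move at their own pace and stop on an object; "force" is the grip in N (left out, the last holds). Time passes only in rows, so rows that repeat a pose let the fingers close. It gives the time, the measured TCP pose, the force and the opening at its end, in the units of the state.
- bot.read_state(): the state, without advancing time (a new reading comes with each control period).
- bot.grab_frame(name): name is "scene" or "top"; returns (picture, depth): 480x640x3 uint8, red, green, blue; 480x640 float32, m along the optical axis (not along the pixel's ray), 0 where there is no reading.
- bot.calibration(name): a dict with "fx", "fy", "cx", "cy" (pixels), "eye" and "attitude" of the camera in the world. Camera axes: x right, y down, z forward; pixel columns grow to the right and rows downward; lengths in m; the calibration is good to about 2 mm. A picture is of the moment at which its call begins. calibration takes no time and is no camera call.
- bot.job_done(): hands the job in, once; it reports no verdict.
The state is a dict: "time": time; "joint_positions": joint angles; "qvel": joint speeds; "effort": joint torques, N m; "tool_pos": TCP position; "orientation": TCP orientation; "wrist_force": force on the tool from outside, world axes, zero at the start; "ft_torque": the same for the moment, N m; "opening": opening from 0.0 (shut) to 1.0 (fully open).
Only numpy, scipy, OpenCV 4.12 (cv2) and the standard library are available. Lean on these libraries where they do the work, as an engineer would, in place of code of your own. Each camera call takes 0.05 s, during which the arm holds its last target. There are 200 camera calls.

TASK

Push the long grey sharpening stone along the mat, without lifting or tipping it, until its long side is flush against the holder's fence and its end is up against the fixed end stop, and push the sliding jaw up snug against its other end. Do it all by pushing with the fingers, leave the other things on the bench where they are, and finish clear of everything.

Things in the scene. Friction and masses are not known exactly. Their poses are not given: they have to be found in the camera images.
- stone: The sharpening stone: a plain grey slab 50 x 120 x 25 mm (its own x, y, z), 0.25 to 0.5 kg, loose and flat on the blue mat (mat top at z = 0.002 m). Origin: centre of its underside; y runs along its length, z up. It starts askew on the robot's side of the fence, its origin 75 to 110 mm in front of it, and its -y end may be in front of the jaw, which would then block it.
- holder: The stone holder, aluminium, fixed: a straight fence and an end stop in an L. Origin: on the mat at the foot of the fence's front face (towards the robot). y along the fence, +x through the fence away from the robot. Fence 18 mm high, x 0 to 20 mm, y -146 to 126 mm. With the stone home (its length along the fence) its origin is at x = -25, y = 50 mm in this frame.
- end_stop (a point): Point on the stopping face of the end stop, 25 mm in front of the fence, 11 mm above the mat. The face looks along the holder's -y and lies at y = 110 mm in its frame. The stop is a block 16 mm thick (y), 22 mm high, sticking out 45 mm in front of the fence.
- jaw (a joint): The holder's sliding steel jaw: 0 (open) to 0.125 m, growing as it slides along the holder's +y towards the end stop. About 2.5 N of friction, no spring: it stays where left and can be pushed either way. It starts at 0 to 0.035; its face is at y = -115 mm + this value in the holder's frame, so it meets the stone, when home, at about 0.105.
- jaw_face (a point): Point on the jaw's face that meets the stone, 23 mm in front of the fence, 12.5 mm above the mat. The jaw is 16 mm thick; its outer face, 16 mm to the holder's -y side, spans 4 to 42 mm in front of the fence and 3 to 30 mm above the mat. On top a thumb block, 30 x 12 mm, rises to 46 mm above the mat. A bridge 30 mm high straddles the fence.
- burs_a: Bystander: wooden pot of burs, 44 mm across, 75 mm high with the burs, behind the fence. Origin: centre of its underside.
- burs_b: Bystander: wooden pot of burs, 44 mm across, 72 mm high with the burs, on the end-stop side, nearer the robot. Origin: centre of its underside.
- orange_cup: Bystander: orange plastic cup, 60 mm across the mouth, 65 mm high. Origin: centre of its underside.
- wax_pot: Bystander: round dark pot with a dome of red wax set with small white stones, 72 mm across, 50 mm high, behind the fence. Origin: centre of its underside.
- bench_block: Bystander: square bright steel bench block 60 x 60 x 20 mm, beyond the end stop. Origin: centre of its underside.
- tin: Bystander: flat round aluminium tin, 48 mm across, 24 mm high, beyond the open end of the fence. Origin: centre of its underside.
- graver: Bystander: hand graver (wooden handle, like a screwdriver) 140 mm long lying on the mat, beyond the open end of the fence. Origin on its axis, lying as it does on the mat.

How it is judged:
By the outcome, as a careful person would: the job done as asked, in the order asked, and still so for the second after the job is handed in, with the robot touching nothing.
It also fails if it takes over 58 s, if anything falls off the work surface, if the arm or the gripper's body presses on something with over 40 N, if the wrist force passes 120 N, or if a joint passes its speed limit or range.

## Working session

There is one attempt and no reset: what is moved stays moved. The work goes in short steps, Python scripts to look and compute and a tool call to move; the robot and the scene stay as the last step left them, time stands still between calls to the robot, and variables do not carry over. Pictures are saved under pics/ and viewed, about 8 in all and at most 12, crops included, and the job is handed in when it is done.

Besides the shell and the picture viewer there is one more tool, called after ">>>" as a command line: name --argument value ..., lists and objects as JSON in quotes. step_arm: Moves the arm, as the interface text tells. Its arguments: {"type":"object","properties":{"moves":{"type":"array","items":{"type":"object","properties":{"gripper":{"type":"number"},"x":{"type":"number"},"y":{"type":"number"},"z":{"type":"number"},"ax":{"type":"number"},"ay":{"type":"number"},"az":{"type":"number"}}}},"force":{"type":"number"}},"required":["moves"]}

```bash
mkdir -p pics; cat > h.py <<'E'
import numpy as np, cv2
from bench import bot
from scipy.spatial.transform import Rotation as R
def cal(n):
    c=bot.calibration(n); a=np.array(c["attitude"],float)
    M=a if a.shape==(3,3) else (R.from_rotvec(a).as_matrix() if a.size==3 else R.from_quat(a).as_matrix())
    return c,M,np.array(c["eye"])
def cast(n,uv,z):
    c,M,e=cal(n); uv=np.atleast_2d(np.array(uv,float))
    d=np.c_[(uv[:,0]-c["cx"])/c["fx"],(uv[:,1]-c["cy"])/c["fy"],np.ones(len(uv))]@M.T
    return e+d*((z-e[2])/d[:,2])[:,None]
def cloud(n,D):
    c,M,e=cal(n); v,u=np.mgrid[:D.shape[0],:D.shape[1]]
    P=np.stack([(u-c["cx"])/c["fx"]*D,(v-c["cy"])/c["fy"]*D,D],-1)@M.T+e
    P[D==0]=np.nan
    return P
def proj(n,p):
    c,M,e=cal(n); q=(np.atleast_2d(p)-e)@M
    return np.c_[q[:,0]/q[:,2]*c["fx"]+c["cx"],q[:,1]/q[:,2]*c["fy"]+c["cy"]]
E
python3 - <<'E'
from h import *
print(bot.read_state())
for n in("scene","top"):
    print(bot.calibration(n)); I,D=bot.grab_frame(n); cv2.imwrite(f"pics/{n}0.png",I[...,::-1]); np.savez(f"{n}0.npz",I=I,D=D)
E
```

```text
{'time': 0.0, 'joint_positions': array([-1.26259379,  0.4351897 ,  0.02494154,  1.57406538, -0.01162121,
        1.13403668, -0.07511757]), 'qvel': array([ 1.82451925e-03,  2.10126959e-04,  1.25006445e-03, -2.41225729e-03,
        5.08283943e-04, -6.29744850e-04,  4.26724585e-05]), 'effort': array([-1.18274831e-03, -6.67861462e+01,  9.84715484e-01, -3.14450634e+01,
       -6.04493846e-02,  4.35362372e-02,  1.25477800e-04]), 'tool_pos': array([0.24942178, 0.57253654, 0.23697755]), 'orientation': array([-6.40819961e-01, -3.07532533e+00,  2.41885176e-03]), 'wrist_force': array([ 0.61252967, -0.51962211, -0.5936765 ]), 'ft_torque': array([0.02128348, 0.02679353, 0.00127897]), 'opening': 0.9970688749523361}
{'fx': 446.5914256151195, 'fy': 446.5914256151195, 'cx': 323.84679876192234, 'cy': 251.6374057296008, 'eye': array([1.0068331 , 0.5994117 , 0.52550981]), 'attitude': array([-0.72720759, -2.44000159,  1.29310403])}
{'fx': 560.7430970067566, 'fy': 560.7430970067566, 'cx': 320.7186451476447, 'cy': 240.4367518665209, 'eye': array([ 0.43083176, -0.02363516,  0.9853435 ]), 'attitude': array([-2.12567378,  2.16521023, -0.17419538])}
```

View pics/top0.png

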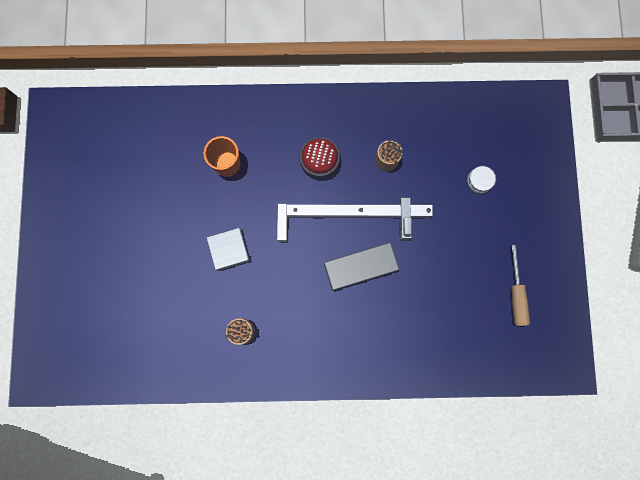

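View pics/scene0.png

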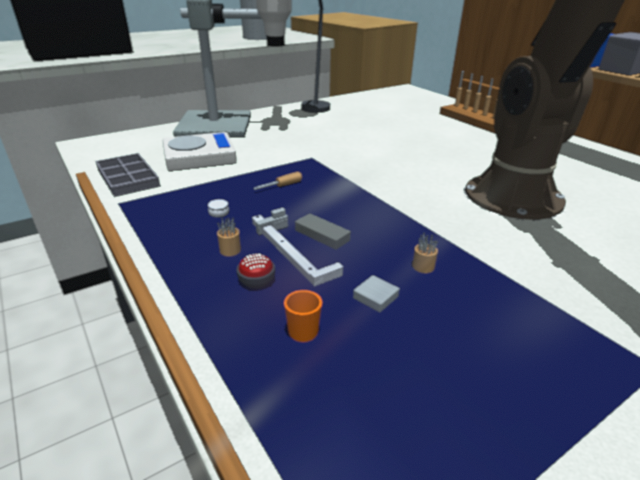

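The top view shows the fence at pixels (278–432, ~211), the end stop at (282,222), the jaw at (405,215), and the stone at (362,267), skewed. In the scene view the same parts sit around (290,250), and nothing hides them.

```bash
cat >> h.py <<'E'
def stone(I,D,n="top",box=(220,310,300,430)):
    # top face of stone: by height from depth + grey
    P=cloud(n,D); m=np.zeros(D.shape,np.uint8); r0,r1,c0,c1=box
    Ii=I.astype(int); g=(abs(Ii[...,0]-Ii[...,2])<25)&(Ii.mean(-1)>80)&(Ii.mean(-1)<165)
    m[r0:r1,c0:c1]=g[r0:r1,c0:c1]
    m=cv2.morphologyEx(m,cv2.MORPH_OPEN,np.ones((5,5)))
    cs,_=cv2.findContours(m,cv2.RETR_EXTERNAL,cv2.CHAIN_APPROX_NONE)
    k=max(cs,key=cv2.contourArea); 
    h=np.nanmedian(P[...,2][cv2.erode(m,np.ones((5,5)))>0])
    W=cast(n,k[:,0],0.027)[:,:2]
    rc=cv2.minAreaRect((W*1000).astype(np.float32))
    return rc,h,cv2.boxPoints(rc),k
E
python3 - <<'E'
from h import *
z=np.load("top0.npz"); I,D=z["I"],z["D"]
rc,h,b,k=stone(I,D); print("stone",rc,h,b.round(1).tolist())
P=cloud("top",D)
# fence: bright pixels
m=((I.min(-1)>150)).astype(np.uint8); m2=np.zeros_like(m); m2[195:250,270:440]=m[195:250,270:440]
# front edge of fence between stop and jaw and rear edge, by columns
for cols in (range(295,396,10),):
  for u in cols:
    v=np.where(m2[:,u])[0]; print(u,v.min(),v.max(),cast("top",[[u,v.min()-.5],[u,v.max()+.5]],0.020)[:,:2].round(4).tolist(),round(float(P[(v.min()+v.max())//2,u,2]),4))
print("stop rows")
for r in (220,225,230,235):
    c=np.where(m2[r,270:300])[0]+270; print(r,c.min(),c.max(),cast("top",[[c.min()-.5,r],[c.max()+.5,r]],0.024)[:,:2].round(4).tolist(),P[r,c.mean().astype(int),2])
print("fence ends",[ (r,(np.where(m2[r])[0]).min(),(np.where(m2[r])[0]).max()) for r in (208,210,212)])
cv2.imwrite("pics/topc.png",cv2.resize(I[180:310,260:440,::-1],None,fx=4.4,fy=4.4,interpolation=cv2.INTER_CUBIC))
print("jaw heights");print((P[195:242:3,396:416:2,2]*1000).round(0))
for nme,uv,zz in (("orange",(222,145),.065),("wax",(320,157),.05),("burs_a",(390,153),.07),("burs_b",(239,331),.07),("tin",(482,179),.026),("block",(228,249),.022)): print(nme,cast("top",[uv],zz).round(3))
E
```

```text
stone ((544.4105834960938, -138.6428680419922), (44.626617431640625, 37.78235626220703), 16.219192504882812) 0.02747339195892684 [[517.7000122070312, -126.69999694824219], [528.2999877929688, -163.0], [571.0999755859375, -150.5], [560.5999755859375, -114.30000305175781]]
295 205 214 [[0.6448, 0.0106], [0.6269, 0.0108]] 0.022
305 205 214 [[0.6445, -0.007], [0.6266, -0.0067]] 0.0211
315 205 214 [[0.6442, -0.0245], [0.6263, -0.0242]] 0.0228
325 205 214 [[0.6439, -0.0421], [0.626, -0.0418]] 0.0213
335 205 214 [[0.6436, -0.0597], [0.6257, -0.0593]] 0.0194
345 205 214 [[0.6433, -0.0773], [0.6253, -0.0769]] 0.0185
355 205 214 [[0.643, -0.0949], [0.625, -0.0944]] 0.0207
365 205 214 [[0.6427, -0.1126], [0.6247, -0.112]] 0.0196
375 205 249 [[0.6424, -0.1302], [0.5624, -0.1275]] 0.003
385 205 249 [[0.6421, -0.1478], [0.5621, -0.1449]] 0.0058
395 205 215 [[0.6417, -0.1654], [0.622, -0.1646]] 0.0203
stop rows
220 278 286 [[0.6168, 0.0413], [0.6166, 0.0256]] 0.025920569334060062
225 277 286 [[0.608, 0.0431], [0.6077, 0.0257]] 0.02624790323656656
230 277 286 [[0.5992, 0.0432], [0.5989, 0.0258]] 0.0
[... 385 characters left out ...]
1.  1.]
 [17. 22. 24. 33. 30. 28. 34. 21. 18. 21.]
 [20. 18. 22. 30. 34. 30. 33. 24. 21. 20.]
 [26. 21. 21. 35. 36. 33. 35. 31. 20. 20.]
 [13. 13. 15. 35. 32. 34. 33. 32. 15. 16.]
 [ 3.  5. 22. 30. 51. 48. 48. 48. -1.  2.]
 [ 4.  3. 21. 30. 49. 48. 50. 47.  1.  1.]
 [ 7.  2. 19. 31. 47. 52. 49. 49.  7.  2.]
 [ 5. -0. 15. 34. 47. 47. 49. 46.  3. -1.]
 [ 1.  7. 19. 35. 48. 49. 52. 47.  3.  3.]
 [ 2.  4. 16. 32. 47. 44. 48. 49.  3.  1.]
 [ 3.  3. 15. 31. 33. 31. 35. 35.  1.  2.]
 [ 3.  2.  8.  9.  9.  8.  7.  3.  4.  3.]]
orange [[0.741 0.132 0.065]]
wax [[ 0.721 -0.035  0.05 ]]
burs_a [[ 0.72  -0.153  0.07 ]]
burs_b [[0.427 0.101 0.07 ]]
tin [[ 0.684 -0.32   0.026]]
block [[0.568 0.128 0.022]]
```

View pics/topc.png

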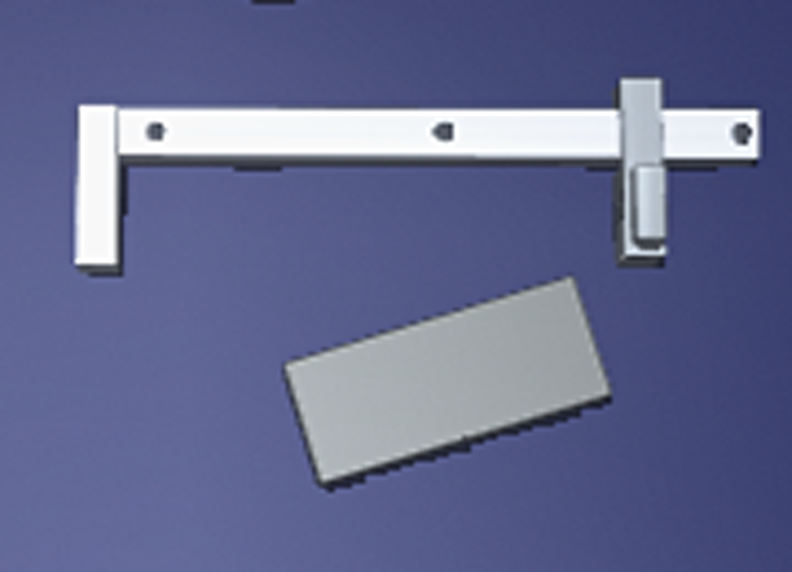

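The crop shows the stone's top corners at crop pixels (285,365), (572,278), (610,397) and (322,485), with the fence front edge at row ~157 and the jaw face at column ~618. My stone mask lost bright pixels, so I'll fix it and then fit sub-pixel edges.

```bash
sed -i 's/&(Ii.mean(-1)>80)&(Ii.mean(-1)<165)/\&(Ii.mean(-1)>100)/' h.py; cat >> h.py <<'E'
def edge(I,u,v0,v1,ax=0,th=None):
    p=(I[v0:v1,u] if ax==0 else I[u,v0:v1]).astype(float)[:,0]   # red: dark on mat
    th=th or (p.max()+p.min())/2
    i=np.where((p[:-1]-th)*(p[1:]-th)<=0)[0]
    return [v0+j+(th-p[j])/(p[j+1]-p[j]+1e-9) for j in i]
def line(n,uv,z):
    W=cast(n,uv,z)[:,:2]; vx,vy,x,y=cv2.fitLine((W*1000).astype(np.float32),cv2.DIST_HUBER,0,.01,.01).ravel(); return vx,vy,x,y
E
python3 - <<'E'
from h import *
z=np.load("top0.npz"); I,D=z["I"],z["D"]
rc,h,b,k=stone(I,D,box=(242,310,300,420)); print("stone top",rc,h,b.round(1).tolist())
cols=list(range(292,396,4))
top=[(u,edge(I,u,198,210)[0]) for u in cols]; bot_=[(u,edge(I,u,210,222,th=140)[-1]) for u in cols]
for nm,e in(("rear",top),("front",bot_)):
    vx,vy,x,y=line("top",e,.020); print(nm,"slope dx/dy",vx/vy,"x at y=-.084:",x+(-84-y)*vx/vy)
s=[(edge(I,r,270,282,1)[0],edge(I,r,282,294,1)[-1],r) for r in range(219,236,2)]
print("stop outer/inner y",cast("top",[(a,r) for a,b,r in s],.024)[:,1].mean(),cast("top",[(b,r) for a,b,r in s],.024)[:,1].mean())
e=[edge(I,r,425,440,1)[-1] for r in (207,209,211,213)]; print("fence -y end",cast("top",[(a,210) for a in e],.02)[:,1])
Ii=I.astype(int)
for r in (203,220,230,236): print(r,Ii[r,396:416,0], cast("top",[(400.5,r)],.032)[0,:2])
# scene view check: stone & stop
S=np.load("scene0.npz"); P=cloud("scene",S["D"])
for nm,uv in(("stone",(322,228)),("fence",(290,247)),("stop",(325,273)),("thumb",(279,214))): 
    q=P[uv[1]-2:uv[1]+3,uv[0]-2:uv[0]+3].reshape(-1,3); print(nm,np.nanmedian(q,0).round(4))
E
```

```text
stone top ((533.8449096679688, -101.93745422363281), (48.783103942871094, 118.70455932617188), 15.971301078796387) 0.02755750465801715 [[494.1000061035156, -51.599998474121094], [526.7000122070312, -165.6999969482422], [573.5999755859375, -152.3000030517578], [541.0, -38.20000076293945]]
rear slope dx/dy 0.019569824 x at y=-.084: 643.4024
front slope dx/dy 0.02435482 x at y=-.084: 624.1584
stop outer/inner y 0.04241845104108208 0.026476507789009323
fence -y end [-0.22991552 -0.2300158  -0.2299836  -0.22993032]
203 [ 61  60  58  64  55 163 187 186 183 182 179 180 180 195 105  53  56  56
  56  56] [ 0.64162778 -0.17333911]
220 [ 69  70  70  64  64  84 187 106 137 204 206 195 186 181 178  97  60  64
  64  64] [ 0.61153956 -0.17211218]
230 [ 71  71  70  55  56  99 197 111 101 194 203 194 183 180 175  95  61  66
  66  65] [ 0.593973   -0.17139585]
236 [ 72  72  72  71  71  87 190 204 202 122  90  90  89  85 189 113  64  65
  67  66] [ 0.5834797  -0.17096796]
stone [ 0.5418 -0.0925  0.0274]
fence [ 0.6332 -0.0738  0.0202]
stop [0.6227 0.0415 0.0227]
thumb [ 0.6017 -0.1751  0.0405]
```

Measured:

| Item | Position |
|---|---|
| Holder origin | about (0.624, -0.084), yaw about -0.022 |
| Jaw | about 0.027 |
| Stone centre | (0.534, -0.102), yaw 0.278 |
| Stone home | about (0.600, -0.0335) |

The fence length (256 mm stop face to end), the stone size and the heights all agree with the text. Now I'll move to the stone's -y end.

>>> step_arm --moves '[{"gripper":1,"x":2,"y":-4.5,"z":0,"az":0.14},{"gripper":1,"x":4,"y":-9,"az":0.28},{"gripper":1,"x":6,"y":-13.5,"az":0.42},{"gripper":1,"x":8,"y":-18,"az":0.56},{"gripper":1,"x":10,"y":-22.5,"az":0.69}]'

```text
schema error: expected keys gripper, x, y, z, ax, ay, az
```

>>> step_arm --moves '[{"gripper":1,"x":2,"y":-4.5},{"gripper":1,"x":4,"y":-9},{"gripper":1,"x":6,"y":-13.5},{"gripper":1,"x":8,"y":-18},{"gripper":1,"x":10,"y":-22.5}]'

```text
schema error: expected keys gripper, x, y, z, ax, ay, az
```

>>> step_arm --moves '[{"gripper":1,"x":2,"y":-4.5},{"gripper":1,"x":4,"y":-9},{"gripper":1,"x":6,"y":-13.5},{"gripper":1,"x":8,"y":-18},{"gripper":1,"x":10,"y":-22.5}]'

```text
schema error: expected keys gripper, x, y, z, ax, ay, az
```

All seven keys are needed in each row.

>>> step_arm --moves '[{"gripper":1,"x":2,"y":-4.5,"z":0,"ax":0,"ay":0,"az":0.14},{"gripper":1,"x":4,"y":-9,"z":0,"ax":0,"ay":0,"az":0.28},{"gripper":1,"x":6,"y":-13.5,"z":0,"ax":0,"ay":0,"az":0.42},{"gripper":1,"x":8,"y":-18,"z":0,"ax":0,"ay":0,"az":0.56},{"gripper":1,"x":10,"y":-22.5,"z":0,"ax":0,"ay":0,"az":0.69}]' --force 20

```text
time: 0.6
tool_pos: [0.35, 0.3459, 0.2375]
orientation: [0.446, -3.11, 0.001]
wrist_force: [2.0, 0.1, 0.9]
opening: 0.614
```

>>> step_arm --moves '[{"gripper":1,"x":2,"y":-4.5,"z":0,"ax":0,"ay":0,"az":0},{"gripper":1,"x":4,"y":-9,"z":0,"ax":0,"ay":0,"az":0},{"gripper":1,"x":6,"y":-13.5,"z":0,"ax":0,"ay":0,"az":0},{"gripper":1,"x":8,"y":-18,"z":0,"ax":0,"ay":0,"az":0},{"gripper":1,"x":10,"y":-22.5,"z":0,"ax":0,"ay":0,"az":0}]'

```text
time: 1.1
tool_pos: [0.4499, 0.121, 0.2377]
orientation: [-0.437, 3.111, 0.0]
wrist_force: [0.1, 0.4, 0.1]
opening: 0.177
```

>>> step_arm --moves '[{"gripper":1,"x":1.6,"y":-4.6,"z":-1,"ax":0,"ay":0,"az":0},{"gripper":1,"x":3.2,"y":-9.2,"z":-2,"ax":0,"ay":0,"az":0},{"gripper":1,"x":4.8,"y":-13.8,"z":-3,"ax":0,"ay":0,"az":0},{"gripper":1,"x":6.4,"y":-18.4,"z":-4,"ax":0,"ay":0,"az":0},{"gripper":1,"x":8,"y":-23,"z":-5,"ax":0,"ay":0,"az":0}]'

```text
time: 1.6
tool_pos: [0.5298, -0.1089, 0.1872]
orientation: [0.437, -3.111, -0.0]
wrist_force: [0.8, 0.4, 0.4]
opening: 0.001
```

>>> step_arm --moves '[{"gripper":1,"x":1.4,"y":-4.5,"z":-1,"ax":0,"ay":0,"az":0},{"gripper":1,"x":2.8,"y":-9.4,"z":-1,"ax":0,"ay":0,"az":0},{"gripper":1,"x":2.8,"y":-9.4,"z":-6,"ax":0,"ay":0,"az":0},{"gripper":1,"x":2.8,"y":-9.4,"z":-10,"ax":0,"ay":0,"az":0},{"gripper":1,"x":2.8,"y":-9.4,"z":-12,"ax":0,"ay":0,"az":0}]'

```text
time: 2.1
tool_pos: [0.5553, -0.2008, 0.064]
orientation: [0.435, -3.107, -0.003]
wrist_force: [-0.0, 0.0, 0.0]
opening: 0.004
```

>>> step_arm --moves '[{"gripper":1,"x":0,"y":0,"z":-2,"ax":0,"ay":0,"az":0},{"gripper":1,"x":0,"y":0,"z":-3.5,"ax":0,"ay":0,"az":0},{"gripper":1,"x":0,"y":0,"z":-4.5,"ax":0,"ay":0,"az":0},{"gripper":1,"x":0,"y":0,"z":-4.8,"ax":0,"ay":0,"az":0},{"gripper":1,"x":0,"y":0,"z":-4.8,"ax":0,"ay":0,"az":0}]'

```text
time: 2.6
tool_pos: [0.5577, -0.201, 0.0198]
orientation: [0.437, -3.111, -0.0]
wrist_force: [-0.1, 0.2, 1.3]
opening: 0.008
```

>>> step_arm --moves '[{"gripper":1,"x":-0.15,"y":0.5,"z":0,"ax":0,"ay":0,"az":0},{"gripper":1,"x":-0.3,"y":1.0,"z":0,"ax":0,"ay":0,"az":0},{"gripper":1,"x":-0.45,"y":1.6,"z":0,"ax":0,"ay":0,"az":0},{"gripper":1,"x":-0.65,"y":2.2,"z":0,"ax":0,"ay":0,"az":0},{"gripper":1,"x":-0.8,"y":2.8,"z":0,"ax":0,"ay":0,"az":0}]'

```text
time: 3.1
tool_pos: [0.5498, -0.1729, 0.0201]
orientation: [-0.437, 3.11, -0.001]
wrist_force: [0.9, -3.4, 0.1]
opening: 0.005
```

>>> step_arm --moves '[{"gripper":1,"x":-0.25,"y":0.9,"z":0,"ax":0,"ay":0,"az":0},{"gripper":1,"x":-0.5,"y":1.8,"z":0,"ax":0,"ay":0,"az":0},{"gripper":1,"x":-0.8,"y":2.7,"z":0,"ax":0,"ay":0,"az":0},{"gripper":1,"x":-1.05,"y":3.6,"z":0,"ax":0,"ay":0,"az":0},{"gripper":1,"x":-1.25,"y":4.3,"z":0,"ax":0,"ay":0,"az":0}]'

```text
time: 3.6
tool_pos: [0.537, -0.129, 0.0199]
orientation: [-0.438, 3.111, 0.0]
wrist_force: [1.0, -3.4, 2.1]
opening: 0.002
```

```bash
python3 - <<'E'
from h import *
s=bot.read_state(); print(s["time"],s["tool_pos"],s["wrist_force"])
I,D=bot.grab_frame("top"); cv2.imwrite("pics/t1.png",cv2.resize(I[180:320,240:440,::-1],None,fx=4,fy=4))
I,D=bot.grab_frame("scene"); cv2.imwrite("pics/s1.png",cv2.resize(I[180:320,220:420,::-1],None,fx=4,fy=4))
E
```

```text
3.6 [ 0.5369922  -0.12900263  0.01985053] [ 0.97837794 -3.38565164  2.13668706]
```

View pics/t1.png

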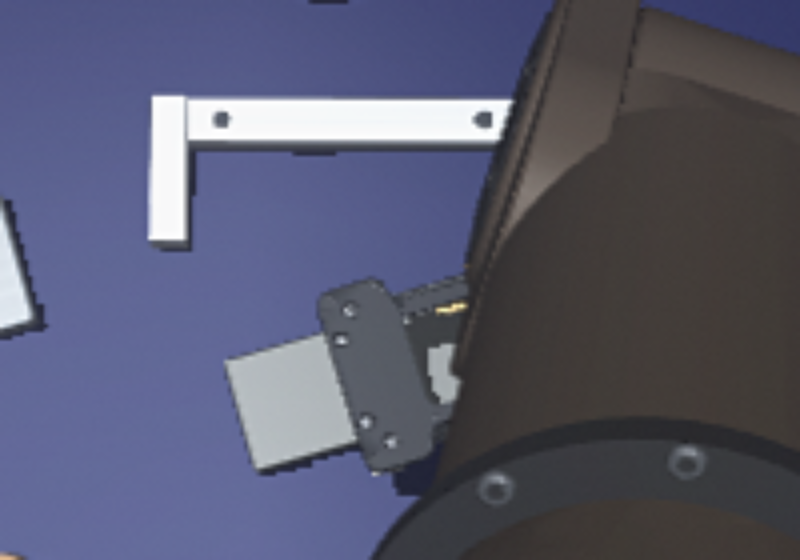

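The end push worked: the stone slid with its yaw kept. Its visible +y end has corners at crop pixels (226,360) and (260,472), clear of the stop. Next I lift, go round to the robot side, and open the fingers partway for a two-finger push.

>>> step_arm --moves '[{"gripper":1,"x":0.3,"y":-1,"z":0,"ax":0,"ay":0,"az":0},{"gripper":0.4,"x":0.3,"y":-1,"z":4,"ax":0,"ay":0,"az":0},{"gripper":0.4,"x":-0.5,"y":0,"z":7,"ax":0,"ay":0,"az":0},{"gripper":0.4,"x":-4,"y":3,"z":7,"ax":0,"ay":0,"az":0},{"gripper":0.4,"x":-7.5,"y":6,"z":7,"ax":0,"ay":0,"az":0}]'

```text
time: 4.2
tool_pos: [0.4623, -0.0705, 0.0904]
orientation: [-0.433, 3.11, -0.001]
wrist_force: [0.2, 1.9, -0.6]
opening: 0.305
```

>>> step_arm --moves '[{"gripper":0.4,"x":0,"y":0,"z":0,"ax":0,"ay":0,"az":0},{"gripper":0.4,"x":0,"y":0,"z":-3,"ax":0,"ay":0,"az":0},{"gripper":0.4,"x":0,"y":0,"z":-6,"ax":0,"ay":0,"az":0},{"gripper":0.4,"x":0,"y":0,"z":-7,"ax":0,"ay":0,"az":0},{"gripper":0.4,"x":0,"y":0,"z":-7,"ax":0,"ay":0,"az":0}]'

```text
time: 4.7
tool_pos: [0.4612, -0.0707, 0.0186]
orientation: [0.435, -3.108, -0.001]
wrist_force: [-0.3, 0.3, 0.8]
opening: 0.598
```

```bash
python3 - <<'E'
from h import *
s=bot.read_state(); print(s["time"],s["tool_pos"],s["wrist_force"],s["opening"])
I,D=bot.grab_frame("top"); rc,h,b,k=stone(I,D,box=(240,320,290,420)); print(rc,h,b.round(1).tolist())
cv2.imwrite("pics/t2.png",cv2.resize(I[180:320,240:440,::-1],None,fx=4,fy=4))
E
```

```text
4.7 [ 0.46119717 -0.07066806  0.01857603] [-0.34241217  0.27223231  0.84186448] 0.5980457816941103
((509.3641662597656, -5.924873352050781), (32.58163833618164, 51.33221435546875), 89.0019302368164) 0.027686899950868482 [[483.3999938964844, -21.799999237060547], [534.7000122070312, -22.700000762939453], [535.2999877929688, 9.899999618530273], [484.0, 10.800000190734863]]
```

View pics/t2.png

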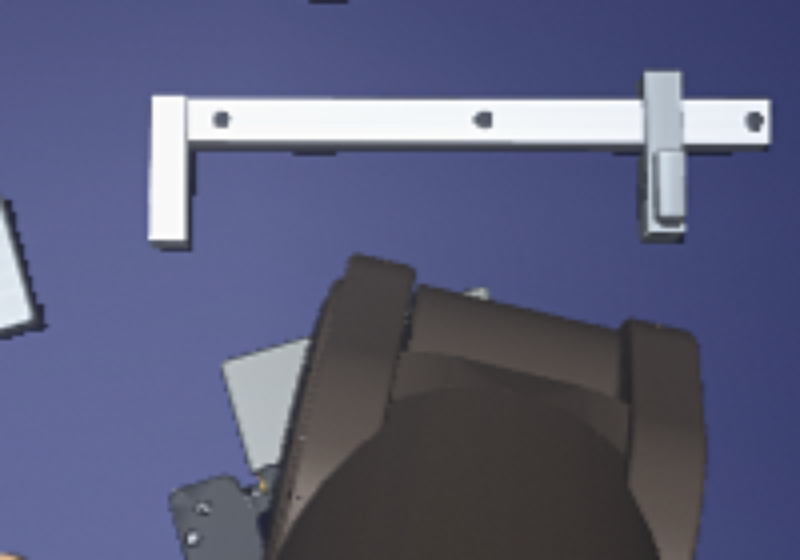

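The stone lies as predicted: its upper long edge runs from (221,360) to (488,292) in the crop, with the centre about (0.519, -0.052). Next is the two-finger push, turning it parallel to the fence as it advances.

>>> step_arm --moves '[{"gripper":0.4,"x":0.8,"y":0.3,"z":0,"ax":0,"ay":0,"az":0},{"gripper":0.4,"x":1.5,"y":0.6,"z":0,"ax":0,"ay":0,"az":0},{"gripper":0.4,"x":2.0,"y":0.8,"z":0,"ax":0,"ay":0,"az":0},{"gripper":0.4,"x":2.4,"y":0.95,"z":0,"ax":0,"ay":0,"az":0},{"gripper":0.4,"x":2.9,"y":1.0,"z":0,"ax":0,"ay":0,"az":-0.03}]'

```text
time: 5.25
tool_pos: [0.4907, -0.0596, 0.0198]
orientation: [0.389, -3.116, -0.001]
wrist_force: [-2.9, 0.2, 1.8]
opening: 0.599
```

>>> step_arm --moves '[{"gripper":0.4,"x":0.45,"y":0.15,"z":0,"ax":0,"ay":0,"az":-0.03},{"gripper":0.4,"x":1.4,"y":0.35,"z":0,"ax":0,"ay":0,"az":-0.09},{"gripper":0.4,"x":2.4,"y":0.55,"z":0,"ax":0,"ay":0,"az":-0.15},{"gripper":0.4,"x":3.35,"y":0.75,"z":0,"ax":0,"ay":0,"az":-0.21},{"gripper":0.4,"x":4.35,"y":0.95,"z":0,"ax":0,"ay":0,"az":-0.27}]'

```text
time: 5.75
tool_pos: [0.5345, -0.0503, 0.0196]
orientation: [-0.039, -3.14, -0.0]
wrist_force: [-2.8, 0.8, 0.9]
opening: 0.599
```

>>> step_arm --moves '[{"gripper":0.4,"x":0.4,"y":0,"z":0,"ax":0,"ay":0,"az":0},{"gripper":0.4,"x":0.8,"y":0,"z":0,"ax":0,"ay":0,"az":0},{"gripper":0.4,"x":1.2,"y":0,"z":0,"ax":0,"ay":0,"az":0},{"gripper":0.4,"x":1.6,"y":0,"z":0,"ax":0,"ay":0,"az":0},{"gripper":0.4,"x":1.6,"y":0,"z":0,"ax":0,"ay":0,"az":0}]'

```text
time: 6.25
tool_pos: [0.5515, -0.0507, 0.0199]
orientation: [0.033, 3.14, -0.0]
wrist_force: [-0.0, 0.3, 0.4]
opening: 0.599
```

```bash
python3 - <<'E'
from h import *
s=bot.read_state(); print(s["time"],s["tool_pos"],s["orientation"],s["wrist_force"],s["opening"])
I,D=bot.grab_frame("top")
J,D=bot.grab_frame("scene")
cv2.imwrite("pics/t3.png",np.hstack([cv2.resize(I[180:310,250:440,::-1],(400,274)),cv2.resize(J[170:310,220:420,::-1],(392,274))]))
E
```

```text
6.25 [ 0.55152803 -0.05068623  0.01985552] [ 3.25531432e-02  3.14016205e+00 -1.38436011e-04] [-0.00318917  0.27672007  0.43779684] 0.5994071827137277
```

View pics/t3.png

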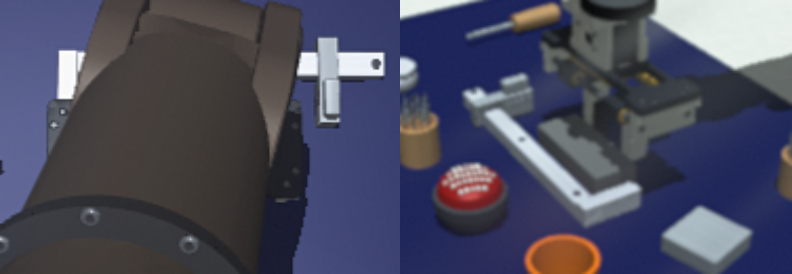

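The composite's right half (scene) shows the stone parallel to the fence, around (585,160), between the jaw and the stop. I'll continue gently to the fence.

>>> step_arm --moves '[{"gripper":0.4,"x":0.25,"y":0,"z":0,"ax":0,"ay":0,"az":0},{"gripper":0.4,"x":0.5,"y":0,"z":0,"ax":0,"ay":0,"az":0},{"gripper":0.4,"x":0.75,"y":0,"z":0,"ax":0,"ay":0,"az":0},{"gripper":0.4,"x":0.95,"y":0,"z":0,"ax":0,"ay":0,"az":0},{"gripper":0.4,"x":1.1,"y":0,"z":0,"ax":0,"ay":0,"az":0}]'

```text
time: 6.85
tool_pos: [0.5617, -0.0505, 0.0197]
orientation: [-0.033, -3.141, -0.0]
wrist_force: [-3.5, -0.1, 2.4]
opening: 0.603
```

>>> step_arm --moves '[{"gripper":0.4,"x":0.05,"y":0,"z":0,"ax":0,"ay":0,"az":0},{"gripper":0.4,"x":0.1,"y":0,"z":0,"ax":0,"ay":0,"az":0},{"gripper":0.4,"x":0.15,"y":0,"z":0,"ax":0,"ay":0,"az":0},{"gripper":0.4,"x":0.2,"y":0,"z":0,"ax":0,"ay":0,"az":0},{"gripper":0.4,"x":0.25,"y":0,"z":0,"ax":0,"ay":0,"az":0}]'

```text
time: 7.35
tool_pos: [0.5642, -0.0505, 0.0197]
orientation: [0.033, 3.141, 0.0]
wrist_force: [-3.3, -0.4, 1.3]
opening: 0.598
```

>>> step_arm --moves '[{"gripper":0.4,"x":0.05,"y":0,"z":0,"ax":0,"ay":0,"az":0},{"gripper":0.4,"x":0.1,"y":0,"z":0,"ax":0,"ay":0,"az":0},{"gripper":0.4,"x":0.15,"y":0,"z":0,"ax":0,"ay":0,"az":0}]'

```text
time: 7.65
tool_pos: [0.5652, -0.0505, 0.0197]
orientation: [-0.033, -3.141, -0.0]
wrist_force: [-5.8, -0.6, 4.6]
opening: 0.599
```

>>> step_arm --moves '[{"gripper":0.4,"x":0.05,"y":0,"z":0,"ax":0,"ay":0,"az":0},{"gripper":0.4,"x":0.1,"y":0,"z":0,"ax":0,"ay":0,"az":0}]'

```text
time: 7.85
tool_pos: [0.5653, -0.0505, 0.0196]
orientation: [-0.033, -3.139, -0.001]
wrist_force: [-8.3, -0.6, 5.9]
opening: 0.598
```

Contact with the fence came at x=0.565, as predicted. One firmer press to seat it flush.

>>> step_arm --moves '[{"gripper":0.4,"x":0.1,"y":0,"z":0,"ax":0,"ay":0,"az":0},{"gripper":0.4,"x":0.2,"y":0,"z":0,"ax":0,"ay":0,"az":0},{"gripper":0.4,"x":0.2,"y":0,"z":0,"ax":0,"ay":0,"az":0}]'

```text
time: 8.15
tool_pos: [0.5653, -0.0505, 0.0192]
orientation: [-0.033, -3.135, -0.001]
wrist_force: [-13.5, 1.0, 8.1]
opening: 0.597
```

```bash
python3 -c "
from h import *
s=bot.read_state();print(s['tool_pos'],s['wrist_force'],s['ft_torque'],s['time'])"
```

```text
[ 0.56531166 -0.05046754  0.01924253] [-13.53553705   1.00650189   8.13257217] [0.17431325 2.57937725 0.17277256] 8.15
```

Stone is flush on the fence at 13 N. Next I back off, lift and drop closed fingers between the jaw and the stone's -y end.

>>> step_arm --moves '[{"gripper":0.4,"x":-2,"y":0,"z":0,"ax":0,"ay":0,"az":0},{"gripper":1,"x":-2,"y":0,"z":4,"ax":0,"ay":0,"az":0},{"gripper":1,"x":-1,"y":-2,"z":8,"ax":0,"ay":0,"az":0},{"gripper":1,"x":1,"y":-6,"z":8,"ax":0,"ay":0,"az":0},{"gripper":1,"x":2.9,"y":-9.2,"z":8,"ax":0,"ay":0,"az":0}]'

```text
time: 8.65
tool_pos: [0.6002, -0.1442, 0.1021]
orientation: [0.031, 3.136, -0.002]
wrist_force: [-0.5, 0.6, -0.5]
opening: 0.301
```

>>> step_arm --moves '[{"gripper":1,"x":0,"y":0,"z":0,"ax":0,"ay":0,"az":0},{"gripper":1,"x":0,"y":0,"z":0,"ax":0,"ay":0,"az":0},{"gripper":1,"x":0,"y":0,"z":0,"ax":0,"ay":0,"az":0},{"gripper":1,"x":0,"y":0,"z":0,"ax":0,"ay":0,"az":0},{"gripper":1,"x":0,"y":0,"z":0,"ax":0,"ay":0,"az":0}]'

```text
time: 9.15
tool_pos: [0.5975, -0.1413, 0.0997]
orientation: [-0.03, -3.141, -0.001]
wrist_force: [-0.1, 0.1, -0.3]
opening: 0.002
```

```bash
python3 - <<'E'
from h import *
s=bot.read_state(); print(s["time"],s["tool_pos"],s["orientation"],s["wrist_force"],s["opening"])
I,D=bot.grab_frame("top")
J,D=bot.grab_frame("scene")
cv2.imwrite("pics/t4.png",np.hstack([cv2.resize(I[180:310,250:440,::-1],(400,274)),cv2.resize(J[170:310,220:420,::-1],(392,274))]))
q=proj("scene",[[.5728,-.1115,.027],[.6228,-.1125,.027],[.6228,.0265,.022]]);print(q)
E
```

```text
9.15 [ 0.59750698 -0.14126174  0.09969396] [-3.03911328e-02 -3.14128117e+00 -9.30962975e-04] [-0.05076343  0.11781242 -0.30026014] 0.0015530080270663943
[[305.32181102 228.20958108]
 [284.96786261 234.47514595]
 [321.01887584 269.06074417]]
```

View pics/t4.png

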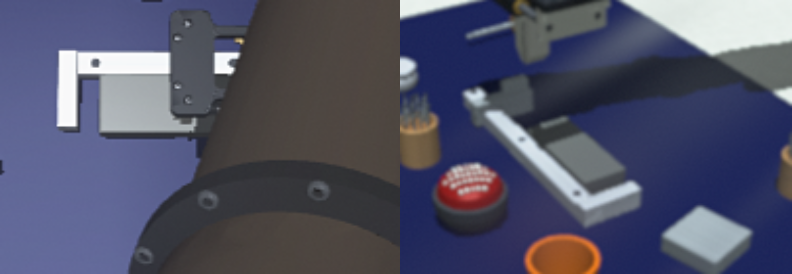

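The composite shows the stone flush along the fence, with about 19 mm between its end (column 100) and the stop (column 77). So the -y end is at y≈-0.112, and there is room to descend at y=-0.141.

>>> step_arm --moves '[{"gripper":1,"x":0,"y":0,"z":-3,"ax":0,"ay":0,"az":0},{"gripper":1,"x":0,"y":0,"z":-5.5,"ax":0,"ay":0,"az":0},{"gripper":1,"x":0,"y":0,"z":-7,"ax":0,"ay":0,"az":0},{"gripper":1,"x":0,"y":0,"z":-8,"ax":0,"ay":0,"az":0},{"gripper":1,"x":0,"y":0,"z":-8,"ax":0,"ay":0,"az":0}]'

```text
time: 9.75
tool_pos: [0.597, -0.1423, 0.0188]
orientation: [-0.033, -3.14, -0.0]
wrist_force: [-0.7, -0.0, 0.1]
opening: 0.003
```

>>> step_arm --moves '[{"gripper":1,"x":0,"y":0.5,"z":0,"ax":0,"ay":0,"az":0},{"gripper":1,"x":0.02,"y":1.0,"z":0,"ax":0,"ay":0,"az":0},{"gripper":1,"x":0.03,"y":1.4,"z":0,"ax":0,"ay":0,"az":0},{"gripper":1,"x":0.04,"y":1.8,"z":0,"ax":0,"ay":0,"az":0},{"gripper":1,"x":0.05,"y":2.2,"z":0,"ax":0,"ay":0,"az":0}]'

```text
time: 10.25
tool_pos: [0.5987, -0.1212, 0.0206]
orientation: [0.034, 3.14, -0.002]
wrist_force: [0.2, -3.4, 3.5]
opening: 0.003
```

>>> step_arm --moves '[{"gripper":1,"x":0.01,"y":0.2,"z":0,"ax":0,"ay":0,"az":0},{"gripper":1,"x":0.01,"y":0.35,"z":0,"ax":0,"ay":0,"az":0},{"gripper":1,"x":0.02,"y":0.5,"z":0,"ax":0,"ay":0,"az":0},{"gripper":1,"x":0.02,"y":0.6,"z":0,"ax":0,"ay":0,"az":0},{"gripper":1,"x":0.02,"y":0.7,"z":0,"ax":0,"ay":0,"az":0}]'

```text
time: 10.75
tool_pos: [0.5983, -0.1136, 0.0197]
orientation: [0.033, 3.141, -0.0]
wrist_force: [0.2, -4.5, 3.3]
opening: 0.003
```

>>> step_arm --moves '[{"gripper":1,"x":0,"y":0.1,"z":0,"ax":0,"ay":0,"az":0},{"gripper":1,"x":0,"y":0.2,"z":0,"ax":0,"ay":0,"az":0},{"gripper":1,"x":0,"y":0.25,"z":0,"ax":0,"ay":0,"az":0}]'

```text
time: 11.05
tool_pos: [0.5983, -0.1109, 0.0197]
orientation: [-0.033, -3.141, -0.0]
wrist_force: [0.4, -3.8, 2.8]
opening: 0.005
```

>>> step_arm --moves '[{"gripper":1,"x":0,"y":0.05,"z":0,"ax":0,"ay":0,"az":0},{"gripper":1,"x":0,"y":0.1,"z":0,"ax":0,"ay":0,"az":0},{"gripper":1,"x":0,"y":0.15,"z":0,"ax":0,"ay":0,"az":0},{"gripper":1,"x":0,"y":0.2,"z":0,"ax":0,"ay":0,"az":0}]'

```text
time: 11.45
tool_pos: [0.5983, -0.1108, 0.0198]
orientation: [0.035, 3.141, -0.003]
wrist_force: [-0.0, -10.3, 2.1]
opening: 0.007
```

>>> step_arm --moves '[{"gripper":1,"x":0,"y":0.05,"z":0,"ax":0,"ay":0,"az":0},{"gripper":1,"x":0,"y":0.1,"z":0,"ax":0,"ay":0,"az":0}]'

```text
time: 11.65
tool_pos: [0.5983, -0.1107, 0.0199]
orientation: [0.036, 3.141, -0.005]
wrist_force: [0.7, -11.6, 1.6]
opening: 0.005
```

The stop is contacted (11 N at y=-0.111). I'll retreat and re-press the long side gently to confirm it is flush, then do the jaw.

>>> step_arm --moves '[{"gripper":1,"x":0,"y":-1.2,"z":0,"ax":0,"ay":0,"az":0},{"gripper":0.4,"x":0,"y":-1.2,"z":4,"ax":0,"ay":0,"az":0},{"gripper":0.4,"x":-2,"y":-0.5,"z":7,"ax":0,"ay":0,"az":0},{"gripper":0.4,"x":-4.5,"y":3,"z":7,"ax":0,"ay":0,"az":0},{"gripper":0.4,"x":-5.5,"y":7,"z":7,"ax":0,"ay":0,"az":0}]'

```text
time: 12.15
tool_pos: [0.5413, -0.0382, 0.0904]
orientation: [-0.038, -3.141, -0.001]
wrist_force: [1.0, 1.2, -1.0]
opening: 0.306
```

>>> step_arm --moves '[{"gripper":0.4,"x":0,"y":0,"z":0,"ax":0,"ay":0,"az":0},{"gripper":0.4,"x":0,"y":0,"z":-3,"ax":0,"ay":0,"az":0},{"gripper":0.4,"x":0,"y":0,"z":-6,"ax":0,"ay":0,"az":0},{"gripper":0.4,"x":0,"y":0,"z":-7,"ax":0,"ay":0,"az":0},{"gripper":0.4,"x":0,"y":0,"z":-7,"ax":0,"ay":0,"az":0}]'

```text
time: 12.65
tool_pos: [0.542, -0.0379, 0.0184]
orientation: [-0.033, -3.138, -0.001]
wrist_force: [-0.6, -0.3, 0.2]
opening: 0.598
```

>>> step_arm --moves '[{"gripper":0.4,"x":0.6,"y":0,"z":0,"ax":0,"ay":0,"az":0},{"gripper":0.4,"x":1.2,"y":0,"z":0,"ax":0,"ay":0,"az":0},{"gripper":0.4,"x":1.6,"y":0,"z":0,"ax":0,"ay":0,"az":0},{"gripper":0.4,"x":1.8,"y":0,"z":0,"ax":0,"ay":0,"az":0},{"gripper":0.4,"x":2.0,"y":0,"z":0,"ax":0,"ay":0,"az":0}]'

```text
time: 13.15
tool_pos: [0.5638, -0.038, 0.0201]
orientation: [0.033, 3.141, 0.0]
wrist_force: [-0.4, 0.7, 0.2]
opening: 0.599
```

>>> step_arm --moves '[{"gripper":0.4,"x":0.1,"y":0,"z":0,"ax":0,"ay":0,"az":0},{"gripper":0.4,"x":0.2,"y":0,"z":0,"ax":0,"ay":0,"az":0},{"gripper":0.4,"x":0.3,"y":0,"z":0,"ax":0,"ay":0,"az":0},{"gripper":0.4,"x":0.4,"y":0,"z":0,"ax":0,"ay":0,"az":0},{"gripper":0.4,"x":0.5,"y":0,"z":0,"ax":0,"ay":0,"az":0}]'

```text
time: 13.65
tool_pos: [0.5656, -0.038, 0.0192]
orientation: [-0.033, -3.136, -0.001]
wrist_force: [-11.1, -0.8, 7.1]
opening: 0.599
```

The fence contact is confirmed at 0.5656, as predicted. Now to the outer side of the jaw.

>>> step_arm --moves '[{"gripper":0.4,"x":-2,"y":0,"z":0,"ax":0,"ay":0,"az":0},{"gripper":1,"x":-2,"y":0,"z":4,"ax":0,"ay":0,"az":0},{"gripper":1,"x":-2,"y":-4,"z":7,"ax":0,"ay":0,"az":0},{"gripper":1,"x":-1,"y":-8.5,"z":8,"ax":0,"ay":0,"az":0},{"gripper":1,"x":0,"y":-13,"z":8,"ax":0,"ay":0,"az":0}]'

```text
time: 14.15
tool_pos: [0.5701, -0.1693, 0.1023]
orientation: [0.03, 3.137, -0.001]
wrist_force: [1.0, -0.0, -0.6]
opening: 0.303
```

>>> step_arm --moves '[{"gripper":1,"x":1.5,"y":-3,"z":0,"ax":0,"ay":0,"az":0},{"gripper":1,"x":2.9,"y":-6,"z":0,"ax":0,"ay":0,"az":0},{"gripper":1,"x":2.9,"y":-6,"z":0,"ax":0,"ay":0,"az":0},{"gripper":1,"x":2.9,"y":-6,"z":0,"ax":0,"ay":0,"az":0},{"gripper":1,"x":2.9,"y":-6,"z":0,"ax":0,"ay":0,"az":0}]'

```text
time: 14.65
tool_pos: [0.5971, -0.2265, 0.0994]
orientation: [-0.031, -3.141, -0.002]
wrist_force: [-0.2, 0.1, 1.1]
opening: 0.004
```

```bash
python3 - <<'E'
from h import *
s=bot.read_state(); print(s["time"],s["tool_pos"],s["orientation"],s["opening"])
I,D=bot.grab_frame("top")
J,D=bot.grab_frame("scene")
cv2.imwrite("pics/t5.png",np.hstack([cv2.resize(I[180:310,250:440,::-1],(400,274)),cv2.resize(J[170:310,220:420,::-1],(392,274))]))
E
```

```text
14.65 [ 0.59708062 -0.22654809  0.09940883] [-3.10144865e-02 -3.14082544e+00 -1.75194771e-03] 0.003686470608705873
```

View pics/t5.png

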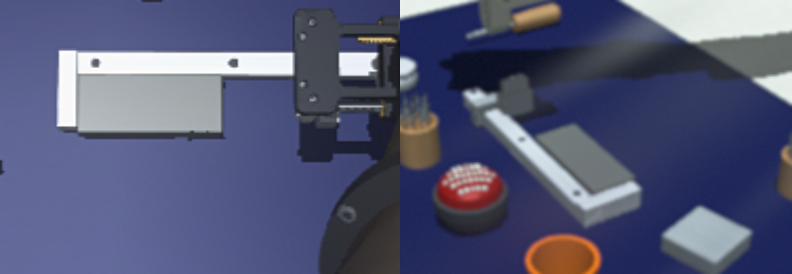

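Composite: the stone sits home, with its end at column 78 against the stop face, its long side along the fence (row 75), and the jaw still open at the right. Now descend and push the jaw.

>>> step_arm --moves '[{"gripper":1,"x":0,"y":0,"z":-3,"ax":0,"ay":0,"az":0},{"gripper":1,"x":0,"y":0,"z":-5.5,"ax":0,"ay":0,"az":0},{"gripper":1,"x":0,"y":0,"z":-7,"ax":0,"ay":0,"az":0},{"gripper":1,"x":0,"y":0,"z":-8,"ax":0,"ay":0,"az":0},{"gripper":1,"x":0,"y":0,"z":-8,"ax":0,"ay":0,"az":0}]'

```text
time: 15.25
tool_pos: [0.5968, -0.2274, 0.0188]
orientation: [-0.032, -3.14, -0.001]
wrist_force: [0.1, -0.5, 0.2]
opening: 0.005
```

>>> step_arm --moves '[{"gripper":1,"x":0.02,"y":0.8,"z":0,"ax":0,"ay":0,"az":0},{"gripper":1,"x":0.03,"y":1.4,"z":0,"ax":0,"ay":0,"az":0},{"gripper":1,"x":0.04,"y":2.0,"z":0,"ax":0,"ay":0,"az":0},{"gripper":1,"x":0.06,"y":2.7,"z":0,"ax":0,"ay":0,"az":0},{"gripper":1,"x":0.07,"y":3.4,"z":0,"ax":0,"ay":0,"az":0}]'

```text
time: 15.75
tool_pos: [0.5986, -0.1941, 0.0204]
orientation: [0.033, 3.14, -0.002]
wrist_force: [1.1, -2.5, 2.6]
opening: 0.005
```

>>> step_arm --moves '[{"gripper":1,"x":0.02,"y":0.8,"z":0,"ax":0,"ay":0,"az":0},{"gripper":1,"x":0.03,"y":1.6,"z":0,"ax":0,"ay":0,"az":0},{"gripper":1,"x":0.05,"y":2.4,"z":0,"ax":0,"ay":0,"az":0},{"gripper":1,"x":0.07,"y":3.2,"z":0,"ax":0,"ay":0,"az":0},{"gripper":1,"x":0.09,"y":4.0,"z":0,"ax":0,"ay":0,"az":0}]'

```text
time: 16.25
tool_pos: [0.599, -0.1533, 0.0197]
orientation: [0.033, 3.141, -0.0]
wrist_force: [0.6, -3.0, 2.5]
opening: 0.006
```

Contact expected at y≈-0.127; slow down for the last 26 mm.

>>> step_arm --moves '[{"gripper":1,"x":0.01,"y":0.6,"z":0,"ax":0,"ay":0,"az":0},{"gripper":1,"x":0.02,"y":1.1,"z":0,"ax":0,"ay":0,"az":0},{"gripper":1,"x":0.03,"y":1.6,"z":0,"ax":0,"ay":0,"az":0},{"gripper":1,"x":0.04,"y":2.0,"z":0,"ax":0,"ay":0,"az":0},{"gripper":1,"x":0.05,"y":2.2,"z":0,"ax":0,"ay":0,"az":0}]'

```text
time: 16.75
tool_pos: [0.5994, -0.1315, 0.0197]
orientation: [-0.032, -3.141, -0.0]
wrist_force: [0.8, -2.3, 1.5]
opening: 0.003
```

>>> step_arm --moves '[{"gripper":1,"x":0,"y":0.1,"z":0,"ax":0,"ay":0,"az":0},{"gripper":1,"x":0,"y":0.2,"z":0,"ax":0,"ay":0,"az":0},{"gripper":1,"x":0,"y":0.3,"z":0,"ax":0,"ay":0,"az":0},{"gripper":1,"x":0,"y":0.4,"z":0,"ax":0,"ay":0,"az":0},{"gripper":1,"x":0,"y":0.5,"z":0,"ax":0,"ay":0,"az":0}]'

```text
time: 17.25
tool_pos: [0.5995, -0.1272, 0.0197]
orientation: [0.033, 3.141, -0.0]
wrist_force: [1.1, -5.8, 0.2]
opening: 0.003
```

>>> step_arm --moves '[{"gripper":1,"x":0,"y":0.1,"z":0,"ax":0,"ay":0,"az":0},{"gripper":1,"x":0,"y":0.2,"z":0,"ax":0,"ay":0,"az":0},{"gripper":1,"x":0,"y":0.3,"z":0,"ax":0,"ay":0,"az":0},{"gripper":1,"x":0,"y":0.3,"z":0,"ax":0,"ay":0,"az":0}]'

```text
time: 17.65
tool_pos: [0.5994, -0.1271, 0.0198]
orientation: [0.036, 3.141, -0.005]
wrist_force: [1.9, -10.8, -2.3]
opening: 0.004
```

The jaw is snug: it stalled at y=-0.1271 with 11 N, where predicted. Now I retreat clear.

>>> step_arm --moves '[{"gripper":1,"x":0,"y":-1,"z":0,"ax":0,"ay":0,"az":0},{"gripper":1,"x":0,"y":-2.5,"z":0,"ax":0,"ay":0,"az":0},{"gripper":1,"x":0,"y":-3,"z":4,"ax":0,"ay":0,"az":0},{"gripper":1,"x":0,"y":-3.5,"z":9,"ax":0,"ay":0,"az":0},{"gripper":1,"x":-2,"y":-5,"z":13,"ax":0,"ay":0,"az":0}]'

```text
time: 18.15
tool_pos: [0.5812, -0.173, 0.1516]
orientation: [0.028, 3.14, 0.001]
wrist_force: [0.5, -0.2, 0.9]
opening: 0.004
```

>>> step_arm --moves '[{"gripper":1,"x":-3,"y":-3,"z":2,"ax":0,"ay":0,"az":0},{"gripper":1,"x":-6,"y":-6,"z":4,"ax":0,"ay":0,"az":0},{"gripper":1,"x":-9,"y":-9,"z":5,"ax":0,"ay":0,"az":0},{"gripper":1,"x":-11,"y":-12,"z":5,"ax":0,"ay":0,"az":0},{"gripper":1,"x":-11,"y":-12,"z":5,"ax":0,"ay":0,"az":0}]'

```text
time: 18.65
tool_pos: [0.465, -0.2994, 0.2007]
orientation: [-0.046, -3.141, 0.003]
wrist_force: [0.3, 0.3, -0.4]
opening: 0.005
```

```bash
python3 - <<'E'
from h import *
s=bot.read_state(); print(s["time"],s["tool_pos"],s["wrist_force"])
I,D=bot.grab_frame("top")
J,_=bot.grab_frame("scene")
rc,h,b,k=stone(I,D,box=(217,260,280,357)); print(rc,h,b.round(1).tolist())
cv2.imwrite("pics/t6.png",np.vstack([cv2.resize(I[190:260,260:440,::-1],(792,308),interpolation=cv2.INTER_CUBIC),cv2.resize(J[190:290,200:460,::-1],(792,290))]))
O=np.load("top0.npz")["I"].astype(int); d=(abs(O-I).sum(-1)>60); print("changed frac by bystander box",{n:round(float(d[a:b_,c:e].mean()),3) for n,(a,b_,c,e) in dict(orange=(132,180,200,245),wax=(135,180,298,343),bursa=(138,172,374,405),bursb=(316,348,222,258),tin=(164,196,465,498),block=(227,272,204,250),graver=(242,328,508,532)).items()})
E
```

```text
18.65 [ 0.46504853 -0.29939462  0.20065851] [ 0.29148336  0.32267481 -0.36787644]
((598.3441772460938, -27.277862548828125), (128.80294799804688, 44.03541946411133), 88.99382781982422) 0.02736121913980699 [[575.2000122070312, -91.30000305175781], [619.2000122070312, -92.0999984741211], [621.5, 36.70000076293945], [577.5, 37.5]]
changed frac by bystander box {'orange': 0.0, 'wax': 0.0, 'bursa': 0.0, 'bursb': 0.0, 'tin': 0.0, 'block': 0.0, 'graver': 0.564}
```

View pics/t6.png

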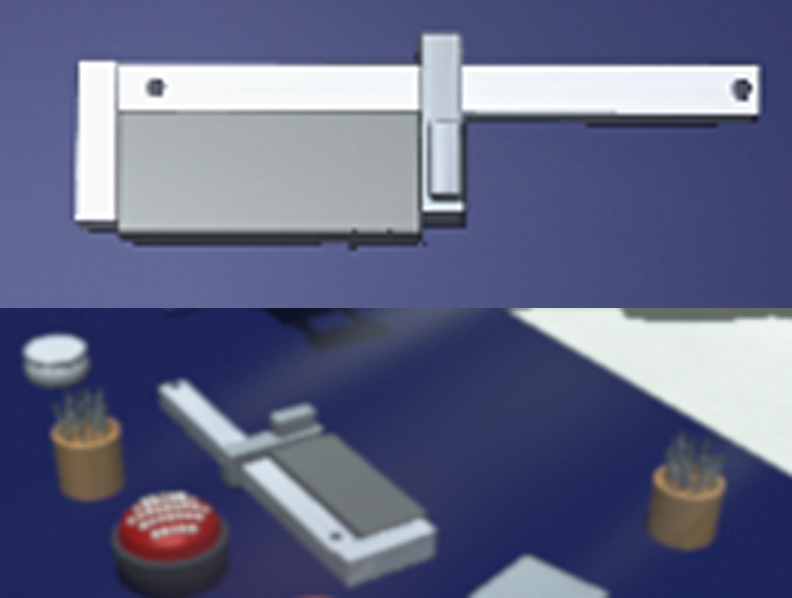

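The picture shows the stone flush on the fence and stop, with the jaw face (column 420) against its end and the arm clear. I'm handing in.

```bash
python3 -c "
from bench import bot
print(bot.read_state()['wrist_force'], bot.job_done())"
```

```text
the job is handed in; nothing more can be done
[ 0.51712986  0.02316094 -0.55107071] None
```

The stone is home: its long side is flush on the fence, its end is against the stop, and the jaw is snug against its other end. I handed the job in at about 18.8 s.

I did it all by pushing with the fingers, in this order:
1. Pushed the stone's -y end to bring it clear of the jaw.
2. Turned it parallel and pressed it against the fence with two fingers.
3. Pushed it along to the stop, then pressed its long side against the fence again.
4. Slid the jaw up to it and moved the arm away.

**Contacts:** The fence, stop and jaw each stopped the fingers with about 11–14 N, within about 2 mm of where I predicted.

**Last pictures:** They show no visible gap at the fence, the stop or the jaw. The wrist reads under 1 N with the gripper 0.20 m up.

**Other things on the bench:** Six of the seven show no pixel change. The picture comparison flagged the graver, most likely because the arm was in front of it. I never worked near the graver, but that check is not confirmed.

**A check that failed:** The final stone outline came out at 129 x 44 mm instead of 120 x 50 mm. The mask probably took in bright stop and jaw edges and was clipped on the fence side, so I relied on the picture and the contact forces.

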